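# Clamp a glued printing block in the cam-lever press

### The arm

A 6-joint arm with a two-finger parallel gripper is mounted at the origin on the work surface. World frame = base frame: x ahead of the robot, y to its left, z up, the work surface at z = 0. Lengths are in m, angles in rad, forces in N, time in s.
With the tool pointing down it reaches from about 0.25 to 0.725 m from the base axis. Payload 4 kg.
Tool frame: the origin (TCP) lies at the very end of the fingers, on their centre line; the grasp point (between the pads) lies 19 mm behind it; z points along the fingers, y is the line along which they close (so a half turn about z gives the same grasp; the last joint's range is limited). The gripper opens to 85 mm and grips with 20 to 120 N. Pads are 22 mm wide; open, the fingers measure 114 mm over their backs; the gripper's body (76 mm by 85 mm) begins 54 mm behind the grasp point. The pads swing forward as they close: fully open they stand 13 mm farther back than shut.
Start: joints at [-1.199, 0.241, 0.005, 1.335, 0, 1.571], TCP at [0.182, -0.466, 0.231] pointing down, gripper open.
Joint ranges: [-2.72, 2.72], [-1.05, 1.87], [-1.09, 1.28], [-1.99, 2.15], [-1.42, 1.44], [-3.14, 3.14]. Speed limits (rad/s): [2.79, 2.79, 3.14, 3.14, 3.14, 3.14].

### API

Orientations are given as a unit quaternion [x, y, z, w].
In Python, from workcell import bot, vision, workorder, boxes_of gives the robot as it stands.
- The arm moves only by the tool send_rows, never from a script. Its argument "motion" is text: rows parted by semicolons, each of 5 numbers parted by spaces: the closure, from -1 (fully open) to 1 (shut), so that 0 is half open, then the shift along the tool's x, y, z in cm, then the turn about the tool's z in rad. In form: claw x y z twist; .... A call has 1 to 5 rows; each row is the pose to reach, as a shift and turn from the pose commanded when the call began, along the tool's axes at that moment; what a row does not reach only later rows make up. A row lasts 1/10 s, in which the tool goes at most 50 mm and 8.59 degrees, less where a joint would pass 70% of its speed; a pose out of reach is approached as far as the arm can. A call with a gripper value outside its range is refused whole. The fingers move at their own pace and stop on an object; the grip force is fixed at half the most. Time passes only in rows, so rows that repeat a pose let the fingers close. It gives the time, the measured TCP pose, the force, the opening and the grip force at its end, in the units of the state.
- bot.get_obs(): the state, without advancing time (a new reading comes with each control period).
- vision.camera(name): name is "side" or "top" or "wrist"; returns the picture (480x640x3 uint8, red, green, blue); there is no depth.
- vision.camera_model(name): a dict with "fov_y" (degrees; the focal length in pixels is half the picture's height over the tangent of half this angle, whatever the lens; pixels are square), "cx", "cy" (the principal point, pixels), "world_from_camera" (4x4, takes a point from camera to world coordinates); the wrist camera has in their place "hand_eye" (4x4, takes a point from camera to tool coordinates, whose origin is the TCP and whose axes are the flange's). Camera axes: x right, y down, z forward; pixel columns grow to the right and rows downward; lengths in m; the calibration is good to about 2 mm. A picture is of the moment at which its call begins: read the wrist's pose just before it. camera_model takes no time and is no camera call.
- workorder.job_done(): hands the job in; it is judged then, once.
Trained networks look in the newest picture that a camera, given by its name, has taken for a name from the list of things; names that differ only in an ending like _2 or _b are one class to them, and where a whole thing is asked for, a point or a joint stands for the part that bears it (a point fixed in the world has none). Each returns a list of dicts, best first, with "conf" (0 to 1); they miss things now and then, are a little off and sometimes report something else, mostly with a low value. They report only what shows in the picture. A call takes as long as a camera call. They do not tell look-alikes from the thing itself.
- boxes_of(camera, target): "rect" ([centre column, centre row, width, height] in pixels, round what is visible of it).
The state is a dict: "clock": time; "joint_pos": joint angles; "joint_vel": joint speeds; "tau": joint torques, N m; "eef_pos": TCP position; "tool_rot": TCP orientation; "ft_force": force on the tool from outside, world axes, zero at the start; "ft_torque": the same for the moment, N m; "grip_width": finger opening in m; "grasp_force": force on a finger pad.
Only numpy, scipy, OpenCV 4.12 (cv2) and the standard library are available. Lean on these libraries where they do the work, as an engineer would, in place of code of your own. Each camera call takes 0.05 s, during which the arm holds its last target. There are 200 camera calls.

### The job

The printing block in the small bench press has just been glued and must be clamped. Turn the wing nut clockwise until the cam lever at the opposite end of the bar meets firm resistance about halfway through its swing - no earlier, or the carving is crushed, and no later, or the glue joint is slack - and then press the lever fully down and leave it closed. Leave the block in its seat and do not disturb the other things on the bench.

Things in the scene. Friction and masses are not known exactly. Their poses are not given: they have to be found in the camera images.
- press: bench press, fixed: plywood base 150 x 300 x 20 mm; origin on the table under the block's middle. A steel bar 32 mm wide, top 119 mm above the table, runs over the block along the press's y axis from the nut (y = +120 mm) to the cam lever (y = -80 mm). Lever post 34 x 14 mm, 176 mm high, at y = -111 mm. z is up, x across the bar
- nut_grip (a point): middle of the wing nut's grip, on its vertical axis, 141 mm above the table at nut angle 0. The grip is an upright steel wing 58 mm long, 14 mm thick, 27 mm tall (13 mm from this point to its top) on a 44 mm disc. The wing's length lies along this point's x axis, which turns with the nut
- nut (a joint): wing nut angle, rad, 0 to 7, growing clockwise seen from above (tightening); at 0 the wing lies along the press's x axis. Starts at 0. One radian lowers the nut by 3.5 mm and the pad by 1.4 mm. Stays where left; friction 0.25 N m. Unseen wear of the pad, different each time, decides where it must be: 0.4 to 3.9 rad
- lever_pivot (a point): the cam lever's fixed hinge point, on the press at x = 0, y = -80 mm, 152 mm above the table; the hinge axis runs along the press's y axis; axes as the press's
- lever_tip (a point): end of the lever's flat handle, 97 mm from the hinge; handle 20 mm wide (along the hinge axis), 10 mm thick, straight from 15 to 97 mm, in line with the hinge axis. When the nut is right, resistance begins at lever 0.67 (within 0.05) and closing takes up to 8 N at 65 mm from the hinge. Under load it springs back if let go midway, but stays shut past 1.33
- lever (a joint): cam lever angle, rad: 0 is open, handle 1.35 rad (77 deg) above level, leaning to the press's -x side; grows as the handle is pushed towards -x and down; 1.35 is level, pointing to -x, the stop is at 1.39. Starts at 0 to 0.2. Loose, it stays where left (friction 0.06 N m). It lowers the pad by 15 mm x (cos(1.35 - lever) - 0.219)
- block: the printing block, loose in a shallow seat under the bar: 100 x 80 x 48 mm, 0.5 kg, a dark carved plate glued under a lighter backing board; origin at the middle of its underside, 20 mm above the table
- pad: pressure pad under the bar: steel plate 44 x 44 x 5 mm, origin at the middle of its underside, faced below with rubber about 9 mm thick, worn unevenly (up to 2.4 mm either way). Moves straight down. Touching the block it is squeezed with about 32 N per mm, and the lever resists with that force times the pad's travel per radian. It must end squeezing the block with about 107 N
- mallet: bystander: rubber-headed mallet standing on its head, 68 mm wide, 185 mm tall
- stamp: bystander: a finished printing block with a wooden grip, 90 x 70 x 55 mm
- jar: bystander: closed amber glass jar, 72 mm wide, 90 mm tall
- tin: bystander: closed steel tin, 80 mm wide, 70 mm tall
- brush: bystander: a flat brush, under 250 mm long, lying beside the base on the side away from the lever's closed handle
- offcut: bystander: wooden offcut 50 x 35 x 22 mm lying on the table beside the base, on the side to which the handle closes
Not all that is in view belongs to the job. What is shaped like the block but purple is not meant.

How it is judged:
By the outcome, as a careful person would: the job done as asked, in the order asked, and still so for the second after the job is handed in, with the robot touching nothing.
It also fails if it takes over 72 s, if anything falls off the work surface, if the arm or the gripper's body presses on something with over 40 N, if the wrist force passes 120 N, or if a joint passes its speed limit or range.

## Working session

There is one attempt and no reset: what is moved stays moved. The work goes in short steps, Python scripts to look and compute and a tool call to move; the robot and the scene stay as the last step left them, time stands still between calls to the robot, and variables do not carry over. Pictures are saved under pics/ and viewed, at most 10 in all, crops included, and the job is handed in when it is done.

Besides the shell and the picture viewer there is one more tool, called after ">>>" by a JSON object that holds its "api" and its "payload". send_rows: Moves the arm, as the interface text tells. Its arguments: {"type":"object","properties":{"motion":{"type":"string"}},"required":["motion"]}

```bash
mkdir -p pics; ls
python3 - <<'E'
from workcell import bot, vision, workorder, boxes_of
import cv2, numpy as np
o=bot.get_obs(); print({k:np.round(v,3).tolist() for k,v in o.items()})
for c in ("top","side"):
    im=vision.camera(c); cv2.imwrite(f"pics/{c}0.png",im[:,:,::-1])
    m=vision.camera_model(c); print(c,m)
    for t in ("press","nut_grip","lever_tip","block","mallet","stamp","jar","tin","brush","offcut"):
        print(t,[(round(d["conf"],2),np.round(d["rect"]).tolist()) for d in boxes_of(c,t)[:3]])
print(vision.camera_model("wrist")); print(bot.get_obs()["clock"])
E
```

```text
pics
{'clock': 0.0, 'joint_pos': [-1.199, 0.241, 0.004, 1.335, 0.0, 1.571], 'joint_vel': [-0.0, -0.0, -0.0, -0.001, -0.001, -0.0], 'tau': [-0.001, -37.231, 25.241, 0.017, -0.0, 0.0], 'eef_pos': [0.181, -0.465, 0.23], 'tool_rot': [0.983, 0.185, -0.0, -0.001], 'ft_force': [-0.472, 0.18, 0.727], 'ft_torque': [-0.004, -0.033, 0.009], 'grasp_force': 0.0, 'grip_width': 0.085}
top {'fov_y': 55.4230527066301, 'cx': 310.30913374426757, 'cy': 240.3425523119421, 'world_from_camera': array([[ 0.01981982, -0.98757415,  0.15589889,  0.36091372],
       [-0.99977948, -0.0184945 ,  0.00994719,  0.00334994],
       [-0.00694032, -0.15606167, -0.98772293,  1.15521518],
       [ 0.        ,  0.        ,  0.        ,  1.        ]])}
press [(0.56, [337.0, 246.0, 134.0, 93.0]), (0.36, [484.0, 213.0, 37.0, 36.0])]
nut_grip [(0.81, [294.0, 253.0, 22.0, 26.0])]
lever_tip [(0.86, [384.0, 236.0, 21.0, 27.0])]
block [(0.93, [371.0, 155.0, 48.0, 52.0]), (0.91, [392.0, 342.0, 50.0, 42.0]), (0.69, [343.0, 243.0, 42.0, 45.0])]
mallet [(0.56, [130.0, 190.0, 49.0, 38.0])]
stamp [(0.71, [144.0, 292.0, 34.0, 37.0])]
ja
[... 946 characters left out ...]
0])]
mallet [(0.76, [157.0, 374.0, 42.0, 65.0]), (0.59, [334.0, 238.0, 81.0, 146.0])]
stamp [(0.89, [262.0, 441.0, 57.0, 60.0])]
jar [(0.86, [421.0, 166.0, 27.0, 41.0])]
tin []
brush [(0.57, [286.0, 247.0, 39.0, 62.0])]
offcut [(0.92, [377.0, 290.0, 16.0, 18.0])]
{'fov_y': 69.4042985921326, 'cx': 322.79947281320227, 'cy': 243.0060854818879, 'hand_eye': array([[ 6.71027492e-04, -9.45467348e-01, -3.25716202e-01,
         8.48941350e-02],
       [ 9.99999551e-01,  8.52452101e-04, -4.14282235e-04,
         6.29565563e-05],
       [ 6.69347786e-04, -3.25715778e-01,  9.45467495e-01,
        -1.43609544e-01],
       [ 0.00000000e+00,  0.00000000e+00,  0.00000000e+00,
         1.00000000e+00]])}
1.1
```

Run:
```python
import cv2,numpy as np
a=cv2.imread("pics/top0.png")[120:370,230:530]; b=cv2.imread("pics/side0.png")[140:340,230:480]
cv2.imwrite("pics/topc.png",cv2.resize(a,None,fx=2.4,fy=2.4,interpolation=2)); cv2.imwrite("pics/sidec.png",cv2.resize(b,None,fx=3,fy=3,interpolation=2))
```

```text
(no output)
```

View pics/topc.png

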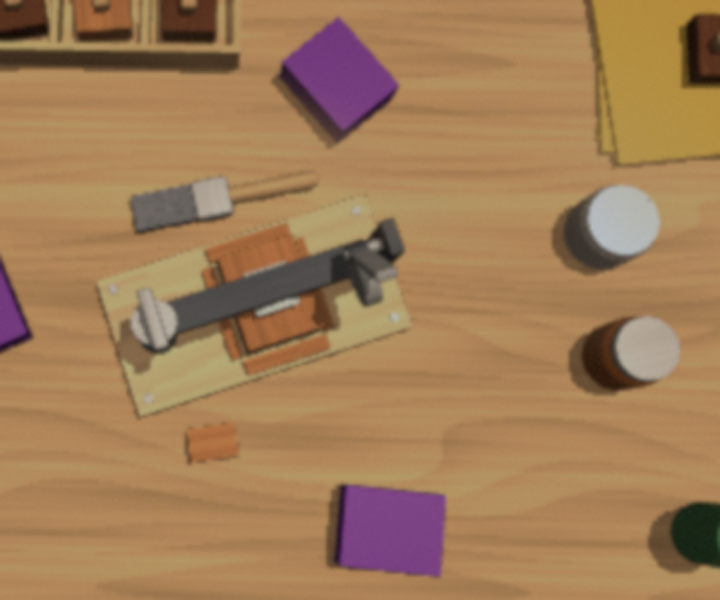

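View pics/sidec.png

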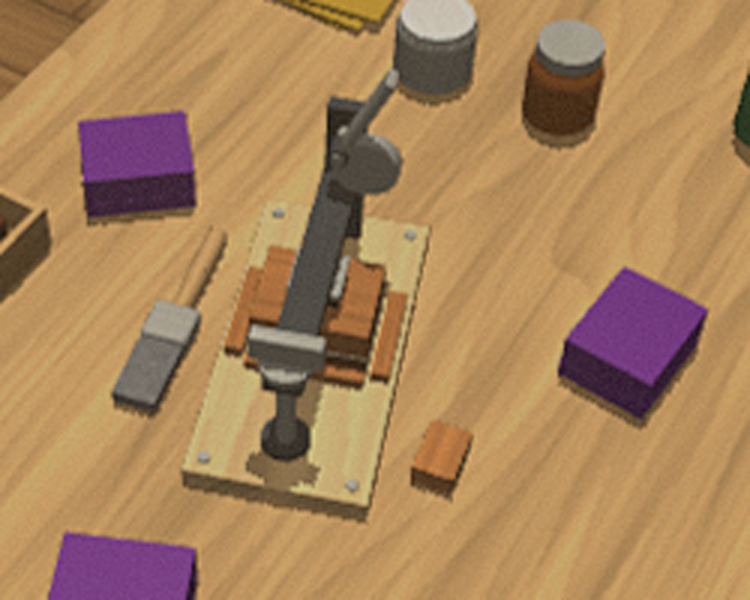

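```bash
cat > h.py <<'E'
import numpy as np
from scipy.optimize import least_squares
from scipy.spatial.transform import Rotation as R
from workcell import bot, vision, boxes_of
def T_of(o):
    T=np.eye(4);T[:3,:3]=R.from_quat(o["tool_rot"]).as_matrix();T[:3,3]=o["eef_pos"];return T
def proj(P,c,T=None):
    m=vision.camera_model(c); f=240/np.tan(np.radians(m["fov_y"]/2))
    W=m["world_from_camera"] if T is None else T@m["hand_eye"]
    p=(np.asarray(P)-W[:3,3])@W[:3,:3]
    return p[:,:2]/p[:,2:]*f+[m["cx"],m["cy"]]
def press2w(P,q):
    c,s=np.cos(q[2]),np.sin(q[2]); P=np.asarray(P,float)
    return np.c_[q[0]+c*P[:,0]-s*P[:,1], q[1]+s*P[:,0]+c*P[:,1], P[:,2]]
E
python3 - <<'E'
from h import *
P=np.array([[.075,.15,.02],[.075,-.15,.02],[-.075,-.15,.02],[-.075,.15,.02],[0,.12,.153]])
t=np.array([[97,283],[365,195],[410,325],[140,415],[153,318]])/2.4+[230,120]
s=np.array([[185,470],[270,203],[430,228],[368,505],[288,340]])/3+[230,140]
f=lambda q:np.r_[(proj(press2w(P,q),"top")-t).ravel(),(proj(press2w(P,q),"side")-s).ravel()]
r=least_squares(f,[.35,0,.2],loss='soft_l1'); print(r.x,np.round(f(r.x).reshape(-1,2),1).tolist())
q=r.x
P2=[[0,.12,.141],[0,-.08,.152],[0,-.111,.176]]
print(press2w(P2,q))
E
```

```text
[ 0.52465403 -0.05060222  0.33925824] [[-0.2, -0.4], [0.4, -0.4], [2.0, 1.0], [0.2, 1.4], [-6.0, 2.8], [-1.0, -0.6], [-1.1, -1.7], [0.2, -1.0], [0.4, -0.2], [-1.3, 4.1]]
[[ 0.4847195   0.06255799  0.141     ]
 [ 0.55127704 -0.12604236  0.152     ]
 [ 0.56159346 -0.15527542  0.176     ]]
```

Run:
```python
from h import *
t=np.array([[97,283],[365,195],[410,325],[140,415],[153,318],[388,240]])/2.4+[230,120]
s=np.array([[185,470],[270,203],[430,228],[368,505],[288,340],[345,103]])/3+[230,140]
def f(q):
    P=np.array([[.075,.15+q[3],.02],[.075,-.15+q[3],.02],[-.075,-.15+q[3],.02],[-.075,.15+q[3],.02],[0,.12,.153],[0,-.111,.176]])
    W=press2w(P,q); return np.r_[(proj(W,"top")-t).ravel(),(proj(W,"side")-s).ravel()]
r=least_squares(f,[.52,-.06,.33,.015],loss='soft_l1'); q=r.x; print(q,np.round(f(q).reshape(-1,2),1).tolist())
P2=[[0,.12,.141],[0,-.08,.152]]
print(press2w(P2,q))
o=bot.get_obs();print(o["eef_pos"],R.from_quat(o["tool_rot"]).as_matrix().round(3))
```

```text
[ 0.52893728 -0.06183806  0.33964743  0.01337632] [[-0.7, -0.3], [-0.1, -0.3], [1.4, 1.0], [-0.3, 1.5], [-0.8, 1.0], [1.4, -1.0], [-1.2, -0.2], [-1.3, -1.4], [-0.0, -0.7], [0.2, 0.2], [-0.2, -0.2], [1.1, 0.7]]
[[ 0.48895871  0.0513066   0.141     ]
 [ 0.55558965 -0.13726784  0.152     ]]
[ 0.18164544 -0.46583967  0.23132331] [[ 0.932  0.363  0.   ]
 [ 0.363 -0.932 -0.   ]
 [-0.     0.    -1.   ]]
```

Look-alikes of the block: purple blocks at top px (371,155), (392,342) and one at the left edge (232,252). The real one, brown under the bar, is at (343,243). The purple ones are ruled out. The nut is at (294,252), the lever at (384,240), and the handle leans image-down (press -x). The crops confirm this, so I'm moving to above the nut.

>>> {"api": "send_rows", "payload": {"motion": "-1 15.8 -12.3 -1.3 0; -1 15.8 -12.3 -1.3 0; -1 15.8 -12.3 -1.3 0; -1 15.8 -12.3 -1.3 0; -1 15.8 -12.3 -1.3 0"}}

```text
clock: 1.6
eef_pos: [0.2864, -0.2896, 0.245]
tool_rot: [0.982, 0.189, 0.001, -0.0]
ft_force: [-0.8, -1.7, -0.2]
grip_width: 0.0854
grasp_force: 0.0
```

>>> {"api": "send_rows", "payload": {"motion": "-1 15.8 -12.3 -1.3 0; -1 15.8 -12.3 -1.3 0; -1 15.8 -12.3 -1.3 0; -1 15.8 -12.3 -1.3 0; -1 15.8 -12.3 -1.3 0"}}

```text
clock: 2.1
eef_pos: [0.3894, -0.1179, 0.2578]
tool_rot: [0.982, 0.189, 0.001, -0.0]
ft_force: [-0.3, -0.8, 0.6]
grip_width: 0.0856
grasp_force: 0.0
```

>>> {"api": "send_rows", "payload": {"motion": "-1 15.8 -12.4 -1.3 0; -1 15.8 -12.4 -1.3 0; -1 15.8 -12.4 -1.3 0; -1 15.8 -12.4 -1.3 0; -1 15.8 -12.4 -1.3 0"}}

```text
clock: 2.6
eef_pos: [0.4916, 0.0541, 0.2698]
tool_rot: [0.982, 0.187, 0.001, -0.0]
ft_force: [0.4, -1.1, -0.7]
grip_width: 0.0854
grasp_force: 0.0
```

>>> {"api": "send_rows", "payload": {"motion": "-1 0 0 0 -0.15; -1 0 0 0 -0.3; -1 0 0 0 -0.45; -1 0 0 0 -0.6; -1 0 0 0 -0.75"}}

```text
clock: 3.1
eef_pos: [0.4886, 0.0489, 0.2701]
tool_rot: [0.846, 0.534, -0.001, 0.0]
ft_force: [1.5, 0.1, -0.0]
grip_width: 0.0857
grasp_force: 0.0
```

>>> {"api": "send_rows", "payload": {"motion": "-1 0 0 0 -0.15; -1 0 0 0 -0.3; -1 0 0 0 -0.45; -1 0 0 0 -0.6; -1 0 0 0 -0.75"}}

```text
clock: 3.6
eef_pos: [0.4886, 0.0488, 0.2701]
tool_rot: [0.592, 0.806, -0.001, 0.0]
ft_force: [0.2, 0.3, 1.2]
grip_width: 0.0856
grasp_force: 0.0
```

>>> {"api": "send_rows", "payload": {"motion": "-1 0 0 0 -0.15; -1 0 0 0 -0.3; -1 0 0 0 -0.45; -1 0 0 0 -0.6; -1 0 0 0 -0.75"}}

```text
clock: 4.1
eef_pos: [0.4886, 0.0488, 0.2701]
tool_rot: [0.255, 0.967, -0.001, -0.0]
ft_force: [-0.6, 0.8, 0.3]
grip_width: 0.0856
grasp_force: 0.0
```

>>> {"api": "send_rows", "payload": {"motion": "-1 0 0 0 -0.15; -1 0 0 0 -0.3; -1 0 0 0 -0.45; -1 0 0 0 -0.6; -1 0 0 0 -0.75"}}

```text
clock: 4.6
eef_pos: [0.4886, 0.0488, 0.2701]
tool_rot: [-0.117, 0.993, -0.0, -0.0]
ft_force: [0.3, 0.6, 0.2]
grip_width: 0.0853
grasp_force: 0.0
```

>>> {"api": "send_rows", "payload": {"motion": "-1 0 0 0 -0.11; -1 0 0 0 -0.11; -1 0 0 0 -0.11"}}

```text
clock: 4.9
eef_pos: [0.4887, 0.0496, 0.2702]
tool_rot: [-0.167, 0.986, -0.0, -0.0]
ft_force: [0.3, 0.0, 0.0]
grip_width: 0.0853
grasp_force: 0.0
```

Run:
```python
from h import *; import cv2
o=bot.get_obs();print(o["clock"],o["eef_pos"],o["joint_pos"],R.from_quat(o["tool_rot"]).as_matrix().round(3))
im=vision.camera("wrist");cv2.imwrite("pics/w1.png",im[:,:,::-1])
np.save("T1.npy",T_of(o))
for t in("nut_grip","lever_tip"):print(t,[(round(d["conf"],2),np.round(d["rect"]).tolist()) for d in boxes_of("wrist",t)[:3]])
```

```text
4.9 [0.48870535 0.04963937 0.27020374] [ 1.01459990e-01  2.10042992e-01  6.65456229e-02  1.42768247e+00
 -3.78650834e-04 -2.34697714e-01] [[-0.944 -0.33  -0.   ]
 [-0.33   0.944 -0.   ]
 [ 0.    -0.    -1.   ]]
nut_grip [(0.78, [322.0, 235.0, 49.0, 77.0]), (0.58, [198.0, 201.0, 49.0, 9.0]), (0.52, [615.0, 238.0, 50.0, 87.0])]
lever_tip [(0.67, [53.0, 214.0, 104.0, 80.0])]
```

View pics/w1.png

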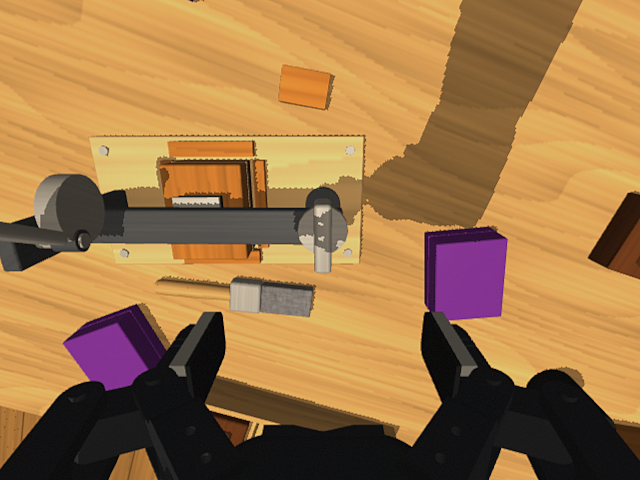

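The wrist view shows the wing at px (322,237), upright in the image. The base corners are (91,136), (365,136), (360,264) and (116,263), and the offcut is at the top. I'll refine the pose from these.

Run:
```python
from h import *
T=np.load("T1.npy")
w=np.array([[91,136],[365,136],[360,264],[116,263],[315,204],[330,204],[330,272],[315,272]])
def f(q):
    a,b=.15+q[3],-.15+q[3]
    P=np.array([[-.075,b,.02],[-.075,a,.02],[.075,a,.02],[.075,b,.02],[-.029,.113,.154],[-.029,.127,.154],[.029,.127,.154],[.029,.113,.154]])
    return (proj(press2w(P,q),"wrist",T)-w).ravel()
r=least_squares(f,[.529,-.062,.34,.013],loss='soft_l1',f_scale=2); q=r.x; print(q,np.round(f(q).reshape(-1,2),1).tolist())
n=press2w([[0,.12,.141]],q)[0];print(n, (n-T[:3,3])@T[:3,:3]*100, "yaw err", q[2]+np.pi-np.arctan2(T[1,0],T[0,0])%(2*np.pi))
```

```text
[ 0.53184869 -0.06247775  0.33720557  0.01681468] [[-1.8, -0.7], [0.6, -0.8], [0.8, -0.8], [0.1, 0.3], [-1.7, -0.2], [1.6, -0.2], [1.1, 1.4], [-1.0, 1.5]]
[0.49214653 0.0507642  0.141     ] [-3.67917709e-01 -3.71829398e-03  1.29202073e+01] yaw err 0.0010478531101343336
```

>>> {"api": "send_rows", "payload": {"motion": "-1 -0.25 0 5 0; -1 -0.25 0 10 0; -1 -0.25 0 14 0; -1 -0.25 0 14 0; -1 -0.25 0 14 0"}}

```text
clock: 5.55
eef_pos: [0.4912, 0.0519, 0.1307]
tool_rot: [-0.169, 0.986, -0.0, -0.0]
ft_force: [0.4, -0.6, 0.4]
grip_width: 0.0855
grasp_force: 0.0
```

>>> {"api": "send_rows", "payload": {"motion": "1 0 0 0 0; 1 0 0 0 0; 1 0 0 0 0; 1 0 0 0 0; 1 0 0 0 0"}}

```text
clock: 6.05
eef_pos: [0.4921, 0.0508, 0.1311]
tool_rot: [-0.169, 0.986, -0.002, 0.001]
ft_force: [2.9, -6.9, 5.8]
grip_width: 0.0129
grasp_force: 58.3
```

>>> {"api": "send_rows", "payload": {"motion": "1 0 0 0 0; 1 0 0 0 0; 1 0 0 0 0; 1 0 0 0 0; 1 0 0 0 0"}}

```text
clock: 6.55
eef_pos: [0.4921, 0.0508, 0.1312]
tool_rot: [-0.169, 0.986, -0.001, 0.001]
ft_force: [1.1, -5.8, 5.0]
grip_width: 0.0127
grasp_force: 60.5
```

>>> {"api": "send_rows", "payload": {"motion": "1 0 0 0.05 0.14; 1 0 0 0.1 0.28; 1 0 0 0.14 0.4; 1 0 0 0.14 0.4; 1 0 0 0.14 0.4"}}

```text
clock: 7.05
eef_pos: [0.4922, 0.0506, 0.1298]
tool_rot: [0.031, 1.0, -0.001, 0.001]
ft_force: [1.0, -5.8, 3.9]
grip_width: 0.013
grasp_force: 60.5
```

Run:
```python
from h import *
o=bot.get_obs();print({k:np.round(v,3).tolist() for k,v in o.items()}); T=T_of(o); print(np.arctan2(T[1,0],T[0,0]))
```

```text
{'clock': 7.05, 'joint_pos': [0.104, 0.298, -0.193, 1.078, -0.003, 0.166], 'joint_vel': [0.0, -0.0, -0.0, 0.001, 0.003, -0.001], 'tau': [3.037, -35.649, 21.414, 0.085, 1.52, -0.269], 'eef_pos': [0.492, 0.051, 0.13], 'tool_rot': [0.031, 1.0, -0.001, 0.001], 'ft_force': [0.956, -5.776, 3.907], 'ft_torque': [-1.041, -0.166, -0.334], 'grasp_force': 60.506, 'grip_width': 0.013}
3.079906932591813
```

>>> {"api": "send_rows", "payload": {"motion": "-1 0 0 0 0; -1 0 0 0 0; -1 0 0 0 0; -1 0 0 -4 0; -1 0 0 -8 0"}}

```text
clock: 7.55
eef_pos: [0.4896, 0.0522, 0.2082]
tool_rot: [0.03, 1.0, -0.0, -0.003]
ft_force: [0.9, -0.2, 0.8]
grip_width: 0.0834
grasp_force: 0.0
```

>>> {"api": "send_rows", "payload": {"motion": "1 0 0 -4 -0.14; 1 0 0 -8 -0.28; 1 0 0 -8 -0.4; 1 0 0 -8 -0.4; 1 0 0 -8 -0.4"}}

```text
clock: 8.05
eef_pos: [0.4906, 0.0521, 0.288]
tool_rot: [-0.168, 0.986, 0.0, -0.001]
ft_force: [-0.0, -0.1, 0.1]
grip_width: 0.0123
grasp_force: 0.0
```

>>> {"api": "send_rows", "payload": {"motion": "1 -6 0 0 0; 1 -6 -5 0 0; 1 -6 -10 0 0; 1 -6 -15 0 0; 1 -6 -19.5 0 0"}}

```text
clock: 8.55
eef_pos: [0.6127, -0.1134, 0.2866]
tool_rot: [-0.168, 0.986, 0.001, -0.002]
ft_force: [1.3, 0.3, -0.6]
grip_width: 0.0004
grasp_force: 0.0
```

```bash
cat >> h.py <<'E'
Q=np.array([.5318,-.0625,.3372])
def w2p(p,q=Q):
    c,s=np.cos(q[2]),np.sin(q[2]); d=np.asarray(p)[:2]-q[:2]
    return np.array([c*d[0]+s*d[1],-s*d[0]+c*d[1],p[2]])
def E_of(L,r=.065):
    a=1.35-L; return np.array([-r*np.cos(a)+.005*np.sin(a)+.011, .152+r*np.sin(a)+.005*np.cos(a)])
E
python3 - <<'E'
from h import *; import cv2
o=bot.get_obs();print(o["clock"],o["eef_pos"],o["joint_pos"].round(3) if hasattr(o["joint_pos"],"round") else o["joint_pos"]); T=T_of(o); print(np.arctan2(T[1,0],T[0,0])%6.2832)
print("press",w2p(o["eef_pos"]))
for L in np.r_[0,.2,.4,.6,.7,.8,.9,1,1.1,1.2,1.35,1.39]: print(round(L,2),(E_of(L)*1000).round(1))
im=vision.camera("wrist");cv2.imwrite("pics/w2.png",im[:,:,::-1])
im=vision.camera("top")[180:300,330:460];cv2.imwrite("pics/t2.png",im[:,:,::-1])
E
```

```text
8.55 [ 0.61270068 -0.11336835  0.28663126] [-0.183  0.493  0.514  1.596  0.    -0.522]
3.4800989561885918
press [ 0.05951514 -0.07476936  0.28663126]
0.0 [  1.6 216.5]
0.2 [-11.  213.4]
0.4 [-22.7 207.8]
0.6 [-33.2 200. ]
0.7 [-37.7 195.3]
0.8 [-41.8 190.2]
0.9 [-45.4 184.8]
1.0 [-48.3 179. ]
1.1 [-50.7 172.9]
1.2 [-52.5 166.7]
1.35 [-54. 157.]
1.39 [-54.1 154.4]
```

View pics/w2.png

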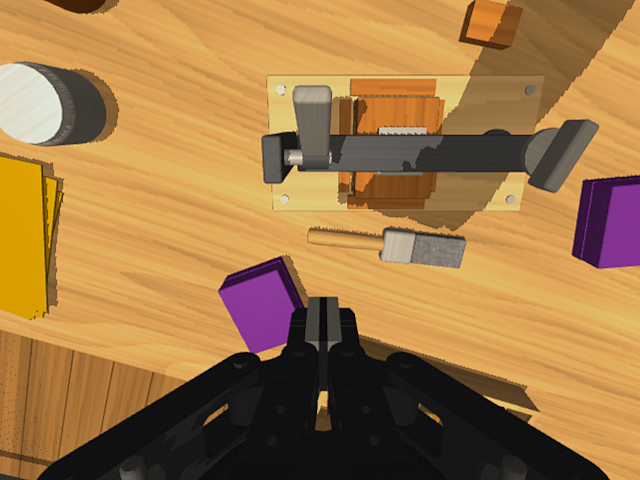

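The wrist view shows the handle from (312,165) up to its tip at (313,88), and the post at (275,158). The wing is now rotated, at (563,155). I'll refine the press pose and lever angle.

Run:
```python
from h import *
T=T_of(bot.get_obs())
w=np.array([[267,75],[544,76],[521,210],[273,210],[294,88],[331,88]])
def f(q):
    a,b=.15+.0155,-.15+.0155; A=1.35-q[3]; t=np.array([-.097*np.cos(A)+.005*np.sin(A),.152+.097*np.sin(A)+.005*np.cos(A)])
    P=np.array([[-.075,b,.02],[-.075,a,.02],[.075,a,.02],[.075,b,.02],[t[0],-.09,t[1]],[t[0],-.07,t[1]]])
    return (proj(press2w(P,q),"wrist",T)-w).ravel()
r=least_squares(f,[.531,-.062,.338,.1],loss='soft_l1',f_scale=2); q=r.x; print(q,np.round(f(q).reshape(-1,2),1).tolist())
```

```text
[ 0.53301586 -0.06581824  0.33055123  0.26895622] [[-0.4, -0.5], [2.6, -1.0], [-0.2, 1.6], [-0.1, 1.3], [-1.9, -0.0], [1.1, 0.0]]
```

>>> {"api": "send_rows", "payload": {"motion": "1 0 0 4 0; 1 0 0 7.2 0; 1 0 0 7.2 0; 1 3 0 7.2 0; 1 5 0 7.2 0"}}

```text
clock: 9.15
eef_pos: [0.5647, -0.128, 0.2171]
tool_rot: [-0.169, 0.986, 0.0, -0.001]
ft_force: [1.1, -0.6, 1.2]
grip_width: -0.0001
grasp_force: 0.0
```

>>> {"api": "send_rows", "payload": {"motion": "1 1.45 0 0.13 0; 1 2.05 0 0.32 0; 1 2.65 0 0.57 0; 1 3.2 0 0.88 0; 1 3.76 0 1.25 0"}}

```text
clock: 9.65
eef_pos: [0.5306, -0.141, 0.2045]
tool_rot: [-0.169, 0.986, -0.0, 0.001]
ft_force: [0.2, 0.1, 1.3]
grip_width: -0.0001
grasp_force: 0.5
```

>>> {"api": "send_rows", "payload": {"motion": "1 0.26 0 0.2 0; 1 0.51 0 0.41 0; 1 0.51 0 0.41 0"}}

```text
clock: 9.95
eef_pos: [0.5249, -0.1428, 0.1997]
tool_rot: [-0.169, 0.986, 0.0, -0.001]
ft_force: [0.0, 0.4, 0.0]
grip_width: 0.0001
grasp_force: 0.0
```

>>> {"api": "send_rows", "payload": {"motion": "1 0.23 0 0.23 0; 1 0.23 0 0.23 0"}}

```text
clock: 10.15
eef_pos: [0.523, -0.1436, 0.1976]
tool_rot: [-0.169, 0.986, 0.0, -0.0]
ft_force: [0.2, -0.5, 0.1]
grip_width: -0.0004
grasp_force: 0.0
```

>>> {"api": "send_rows", "payload": {"motion": "1 0.22 0 0.24 0; 1 0.22 0 0.24 0"}}

```text
clock: 10.35
eef_pos: [0.5209, -0.1444, 0.1953]
tool_rot: [-0.169, 0.986, 0.0, -0.0]
ft_force: [0.6, -0.6, -0.1]
grip_width: -0.0001
grasp_force: 0.0
```

>>> {"api": "send_rows", "payload": {"motion": "1 0.21 0 0.25 0; 1 0.21 0 0.25 0"}}

```text
clock: 10.55
eef_pos: [0.5188, -0.1451, 0.1927]
tool_rot: [-0.169, 0.986, 0.0, -0.0]
ft_force: [0.3, 0.0, -0.5]
grip_width: 0.0001
grasp_force: 0.0
```

>>> {"api": "send_rows", "payload": {"motion": "1 0.2 0 0.26 0; 1 0.2 0 0.26 0"}}

```text
clock: 10.75
eef_pos: [0.5171, -0.1458, 0.1903]
tool_rot: [-0.169, 0.986, -0.0, -0.0]
ft_force: [0.5, 0.6, 0.4]
grip_width: 0.0002
grasp_force: 0.0
```

Run:
```python
from h import *
o=bot.get_obs();print(w2p(o["eef_pos"]),np.round(o["ft_force"],2))
```

```text
[-0.04138063 -0.07373878  0.19029173] [0.54 0.55 0.4 ]
```

>>> {"api": "send_rows", "payload": {"motion": "1 0.18 0 0.27 0; 1 0.18 0 0.27 0"}}

```text
clock: 10.95
eef_pos: [0.5156, -0.1464, 0.1879]
tool_rot: [-0.169, 0.986, -0.0, 0.0]
ft_force: [0.9, 0.3, 1.4]
grip_width: -0.0002
grasp_force: 0.6
```

>>> {"api": "send_rows", "payload": {"motion": "1 0.18 0 0.27 0; 1 0.18 0 0.27 0"}}

```text
clock: 11.15
eef_pos: [0.514, -0.147, 0.1853]
tool_rot: [-0.169, 0.986, -0.0, 0.0]
ft_force: [0.3, 0.0, 3.3]
grip_width: 0.0001
grasp_force: 1.4
```

>>> {"api": "send_rows", "payload": {"motion": "1 0.15 0 0.29 0; 1 0.15 0 0.29 0"}}

```text
clock: 11.35
eef_pos: [0.5125, -0.1475, 0.1824]
tool_rot: [-0.169, 0.986, -0.0, 0.0]
ft_force: [0.2, 0.5, 3.5]
grip_width: 0.0003
grasp_force: 1.7
```

>>> {"api": "send_rows", "payload": {"motion": "1 0.14 0 0.29 0; 1 0.14 0 0.29 0"}}

```text
clock: 11.55
eef_pos: [0.5112, -0.148, 0.1796]
tool_rot: [-0.169, 0.986, -0.0, 0.0]
ft_force: [-0.4, 1.0, 4.1]
grip_width: 0.0001
grasp_force: 2.0
```

>>> {"api": "send_rows", "payload": {"motion": "1 0.13 0 0.3 0; 1 0.13 0 0.3 0"}}

```text
clock: 11.75
eef_pos: [0.5098, -0.1485, 0.1765]
tool_rot: [-0.169, 0.986, -0.0, 0.0]
ft_force: [-0.8, -0.3, 4.8]
grip_width: -0.0002
grasp_force: 2.0
```

>>> {"api": "send_rows", "payload": {"motion": "1 0.11 0 0.31 0; 1 0.11 0 0.31 0; 1 0.11 0 0.31 0"}}

```text
clock: 12.05
eef_pos: [0.5087, -0.1489, 0.1733]
tool_rot: [-0.169, 0.986, -0.0, -0.0]
ft_force: [-0.1, -0.4, 3.8]
grip_width: 0.0002
grasp_force: 2.0
```

Run:
```python
from h import *; import cv2
o=bot.get_obs();print(w2p(o["eef_pos"]),np.round(o["ft_force"],2))
im=vision.camera("wrist");cv2.imwrite("pics/w3.png",im[:,:,::-1])
```

```text
[-0.05041103 -0.07388613  0.17328959] [-0.12 -0.4   3.84]
```

View pics/w3.png

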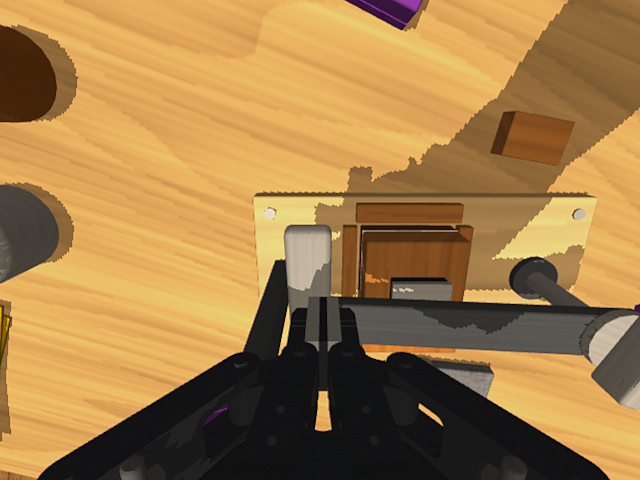

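Firm contact starts at about lever 0.83 with the nut at 0.4. The model says roughly 0.9 rad more is needed, so I'll turn 0.7 and retest.

>>> {"api": "send_rows", "payload": {"motion": "1 -3 0 -4 0; 1 -5.05 0 -7.5 0; 1 -5.05 4 -9.7 0; -1 -5.05 9 -9.7 0; -1 -5.05 14 -9.7 0"}}

```text
clock: 12.6
eef_pos: [0.5097, 0.0013, 0.2699]
tool_rot: [-0.168, 0.986, 0.0, 0.0]
ft_force: [-0.1, 1.8, -1.1]
grip_width: 0.0285
grasp_force: 0.0
```

>>> {"api": "send_rows", "payload": {"motion": "-1 0 5.4 0 0.14; -1 0 5.4 0 0.28; -1 0 5.4 0 0.4; -1 0 5.4 0 0.4; -1 0 5.4 0 0.4"}}

```text
clock: 13.1
eef_pos: [0.4916, 0.051, 0.2696]
tool_rot: [0.029, 1.0, -0.0, -0.001]
ft_force: [0.3, -0.4, 0.7]
grip_width: 0.0856
grasp_force: 0.0
```

Run:
```python
from h import *
o=bot.get_obs();T=T_of(o);print(o["clock"],w2p(o["eef_pos"]),np.arctan2(T[1,0],T[0,0])%6.2832-np.pi-Q[2],o["joint_pos"][5],o["grip_width"])
n=press2w([[0,.12,.129]],Q)[0];print((n-T[:3,3])@T[:3,:3]*100)
```

```text
13.1 [-0.00034695  0.12044697  0.26960294] -0.3944851273713586 0.1607054457732237 0.08560338846108392
[-0.06600687 -0.02629155 14.06022784]
```

>>> {"api": "send_rows", "payload": {"motion": "-1 0 0 5 0; -1 0 0 10 0; -1 0 0 14.1 0; -1 0 0 14.1 0; 1 0 0 14.1 0"}}

```text
clock: 13.6
eef_pos: [0.4917, 0.0506, 0.1293]
tool_rot: [0.03, 1.0, -0.0, -0.001]
ft_force: [0.2, 0.0, 0.9]
grip_width: 0.0731
grasp_force: 0.0
```

>>> {"api": "send_rows", "payload": {"motion": "1 0 0 0 0; 1 0 0 0 0; 1 0 0 0 0; 1 0 0 0 0; 1 0 0 0 0"}}

```text
clock: 14.1
eef_pos: [0.4927, 0.0504, 0.1307]
tool_rot: [0.03, 1.0, -0.001, 0.001]
ft_force: [-0.5, -2.8, 4.6]
grip_width: 0.0125
grasp_force: 60.1
```

>>> {"api": "send_rows", "payload": {"motion": "1 0 0 0.05 0.14; 1 0 0 0.1 0.28; 1 0 0 0.15 0.42; 1 0 0 0.2 0.56; 1 0 0 0.25 0.7"}}

```text
clock: 14.6
eef_pos: [0.4926, 0.0499, 0.1283]
tool_rot: [0.373, 0.928, -0.001, 0.002]
ft_force: [-1.2, -4.7, 6.3]
grip_width: 0.0125
grasp_force: 60.2
```

>>> {"api": "send_rows", "payload": {"motion": "1 0 0 0 0; 1 0 0 0 0"}}

```text
clock: 14.8
eef_pos: [0.4925, 0.0499, 0.1282]
tool_rot: [0.372, 0.928, -0.001, 0.002]
ft_force: [-1.0, -4.1, 6.4]
grip_width: 0.0125
grasp_force: 60.3
```

Run:
```python
from h import *
o=bot.get_obs();T=T_of(o);print(o["clock"],w2p(o["eef_pos"]),np.arctan2(T[1,0],T[0,0])%6.2832-np.pi-Q[2],o["joint_pos"][5],o["grip_width"],o["ft_torque"])
```

```text
14.8 [0.00013254 0.11905978 0.1282295 ] -1.0986345290989588 0.863996308854619 0.012491524978429957 [-0.76613465  0.23469925 -0.25921641]
```

>>> {"api": "send_rows", "payload": {"motion": "-1 0 0 0 0; -1 0 0 0 0; -1 0 0 0 0; -1 0 0 -4 0; -1 0 0 -8 0"}}

```text
clock: 15.3
eef_pos: [0.4904, 0.0512, 0.2061]
tool_rot: [0.371, 0.929, -0.001, -0.002]
ft_force: [1.1, 0.8, 0.2]
grip_width: 0.0832
grasp_force: 0.0
```

>>> {"api": "send_rows", "payload": {"motion": "1 0 0 -3 -0.14; 1 0 0 -6.2 -0.28; 1 0 0 -6.2 -0.42; 1 0 0 -6.2 -0.56; 1 0 0 -6.2 -0.7"}}

```text
clock: 15.8
eef_pos: [0.4919, 0.0514, 0.2689]
tool_rot: [0.027, 1.0, 0.0, 0.0]
ft_force: [0.6, 0.3, 0.2]
grip_width: 0.0119
grasp_force: 0.0
```

>>> {"api": "send_rows", "payload": {"motion": "1 0 0 0 -0.14; 1 0 0 0 -0.28; 1 0 0 0 -0.4; 1 0 0 0 -0.4"}}

```text
clock: 16.2
eef_pos: [0.4917, 0.0513, 0.2684]
tool_rot: [-0.169, 0.986, 0.0, -0.0]
ft_force: [-0.3, 0.6, -1.0]
grip_width: 0.0001
grasp_force: 0.0
```

>>> {"api": "send_rows", "payload": {"motion": "1 -1 -5 0 0; 1 -1 -10 0 0; 1 -1 -15 0 0; 1 -1 -19.6 0 0; 1 -1 -19.6 0 0"}}

```text
clock: 16.7
eef_pos: [0.5677, -0.1356, 0.2672]
tool_rot: [-0.165, 0.986, -0.001, -0.0]
ft_force: [-0.4, 1.7, -0.4]
grip_width: -0.0001
grasp_force: 0.0
```

Run:
```python
from h import *; import cv2
o=bot.get_obs();T=T_of(o);print(o["clock"],w2p(o["eef_pos"])*100,np.arctan2(T[1,0],T[0,0])%6.2832-np.pi-Q[2])
im=vision.camera("wrist");cv2.imwrite("pics/w4.png",im[:,:,::-1])
print([(round(d["conf"],2),np.round(d["rect"]).tolist()) for d in boxes_of("wrist","lever_tip")[:3]])
for L in np.arange(.3,1.05,.05): 
    e=E_of(L)*100; print(round(L,2),e.round(2))
```

```text
16.7 [ 0.96697886 -8.08407268 26.71665958] -0.0064505283298895155
[(0.58, [323.0, 182.0, 38.0, 118.0])]
0.3 [-1.7  21.09]
0.35 [-1.99 20.94]
0.4 [-2.27 20.78]
0.45 [-2.55 20.6 ]
0.5 [-2.81 20.41]
0.55 [-3.07 20.21]
0.6 [-3.32 20.  ]
0.65 [-3.55 19.77]
0.7 [-3.77 19.53]
0.75 [-3.98 19.28]
0.8 [-4.18 19.02]
0.85 [-4.36 18.76]
0.9 [-4.54 18.48]
0.95 [-4.69 18.19]
1.0 [-4.83 17.9 ]
```

View pics/w4.png

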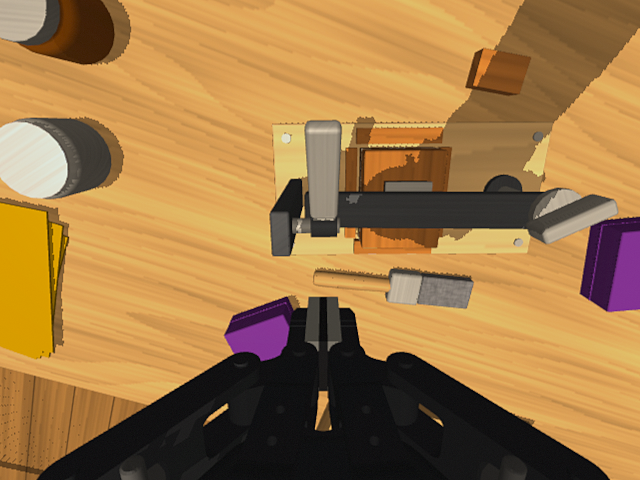

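The lever now rests at about mid-swing, with its tip at (323,123). I'll sweep slowly to find where it resists.

>>> {"api": "send_rows", "payload": {"motion": "1 0 0 4 0; 1 0 0 5.3 0; 1 2 0 5.4 0; 1 3.3 0 5.9 0; 1 4.07 0 6.65 0"}}

```text
clock: 17.3
eef_pos: [0.5273, -0.1424, 0.2026]
tool_rot: [-0.17, 0.986, 0.0, 0.0]
ft_force: [-0.2, 0.2, -0.6]
grip_width: 0.0
grasp_force: 0.0
```

>>> {"api": "send_rows", "payload": {"motion": "1 0 0 0 0; 1 0.25 0 0.21 0; 1 0.25 0 0.21 0"}}

```text
clock: 17.6
eef_pos: [0.5261, -0.144, 0.2004]
tool_rot: [-0.17, 0.986, 0.0, 0.0]
ft_force: [0.0, -0.6, -0.4]
grip_width: 0.0002
grasp_force: 0.0
```

>>> {"api": "send_rows", "payload": {"motion": "1 0.23 0 0.23 0; 1 0.23 0 0.23 0"}}

```text
clock: 17.8
eef_pos: [0.5237, -0.1454, 0.1976]
tool_rot: [-0.169, 0.986, 0.0, -0.0]
ft_force: [0.6, 0.3, 0.5]
grip_width: 0.0
grasp_force: 0.0
```

>>> {"api": "send_rows", "payload": {"motion": "1 0.22 0 0.24 0; 1 0.22 0 0.24 0"}}

```text
clock: 18.0
eef_pos: [0.5218, -0.1464, 0.1953]
tool_rot: [-0.169, 0.986, -0.0, 0.0]
ft_force: [1.2, -0.2, 0.2]
grip_width: 0.0001
grasp_force: 0.1
```

>>> {"api": "send_rows", "payload": {"motion": "1 0 0 0 0"}}

```text
clock: 18.1
eef_pos: [0.5217, -0.1464, 0.1954]
tool_rot: [-0.169, 0.986, 0.0, -0.0]
ft_force: [0.2, 0.2, -0.2]
grip_width: -0.0001
grasp_force: 0.1
```

>>> {"api": "send_rows", "payload": {"motion": "1 0.21 0 0.25 0; 1 0.21 0 0.25 0"}}

```text
clock: 18.3
eef_pos: [0.52, -0.147, 0.1932]
tool_rot: [-0.169, 0.986, -0.0, 0.001]
ft_force: [1.0, 1.1, 2.1]
grip_width: 0.0003
grasp_force: 1.1
```

>>> {"api": "send_rows", "payload": {"motion": "1 0 0 0 0"}}

```text
clock: 18.4
eef_pos: [0.5199, -0.147, 0.1932]
tool_rot: [-0.169, 0.986, -0.0, 0.0]
ft_force: [0.6, 0.2, 3.0]
grip_width: -0.0001
grasp_force: 1.3
```

>>> {"api": "send_rows", "payload": {"motion": "1 0.2 0 0.26 0; 1 0.2 0 0.26 0"}}

```text
clock: 18.6
eef_pos: [0.5181, -0.1477, 0.1908]
tool_rot: [-0.169, 0.986, -0.0, 0.001]
ft_force: [0.9, 0.2, 4.0]
grip_width: 0.0002
grasp_force: 2.0
```

>>> {"api": "send_rows", "payload": {"motion": "1 0 0 0 0"}}

```text
clock: 18.7
eef_pos: [0.5181, -0.1477, 0.1908]
tool_rot: [-0.169, 0.986, -0.0, 0.001]
ft_force: [1.0, 0.6, 4.8]
grip_width: -0.0002
grasp_force: 2.3
```

>>> {"api": "send_rows", "payload": {"motion": "1 0.18 0 0.26 0; 1 0.18 0 0.26 0"}}

```text
clock: 18.9
eef_pos: [0.5165, -0.1483, 0.1884]
tool_rot: [-0.169, 0.986, -0.0, 0.001]
ft_force: [0.3, 0.8, 5.9]
grip_width: 0.0007
grasp_force: 2.6
```

>>> {"api": "send_rows", "payload": {"motion": "1 0 0 0 0"}}

```text
clock: 19.0
eef_pos: [0.5164, -0.1483, 0.1884]
tool_rot: [-0.169, 0.986, -0.0, 0.001]
ft_force: [0.1, 1.1, 6.5]
grip_width: -0.0
grasp_force: 2.7
```

>>> {"api": "send_rows", "payload": {"motion": "1 0.18 0 0.28 0; 1 0.18 0 0.28 0"}}

```text
clock: 19.2
eef_pos: [0.5148, -0.1489, 0.1858]
tool_rot: [-0.169, 0.986, -0.0, 0.001]
ft_force: [0.2, 0.4, 5.8]
grip_width: -0.0001
grasp_force: 3.1
```

>>> {"api": "send_rows", "payload": {"motion": "1 0 0 0 0"}}

```text
clock: 19.3
eef_pos: [0.5148, -0.1489, 0.1858]
tool_rot: [-0.169, 0.986, -0.0, 0.001]
ft_force: [0.3, 0.6, 7.4]
grip_width: -0.0
grasp_force: 3.2
```

Run:
```python
from h import *; import cv2
fs=[];
for i in range(4):
    im=vision.camera("side"); o=bot.get_obs(); fs.append(o["ft_force"])
print(o["clock"],w2p(o["eef_pos"])*100,np.round(fs,2).tolist(),np.round(o["ft_torque"],3))
```

```text
19.5 [-4.46284136 -7.59448507 18.58236772] [[0.08, 0.74, 7.5], [-1.59, 1.5, 6.09], [-0.07, 0.68, 6.43], [-0.25, 0.76, 7.27]] [0.193 0.031 0.012]
```

Run:
```python
from h import *; import cv2
o=bot.get_obs();T=T_of(o)
im=vision.camera("wrist")[:,:,::-1].copy();s=vision.camera("side")[:,:,::-1].copy()
def pts(L):
    A=1.35-L; d=np.array([-np.cos(A),np.sin(A)]);n=np.array([np.sin(A),np.cos(A)])
    return np.array([[*( (r*d+k*.005*n)[[0]]),y,.152+(r*d+k*.005*n)[1]] for k in(1,-1) for r,y in((.097,-.09),(.097,-.07),(.04,-.07),(.04,-.09))])
im=cv2.resize(im,None,fx=2,fy=2);s=cv2.resize(s,None,fx=4,fy=4)
for L,c in((.8,(0,0,255)),(.9,(0,255,0)),(1.,(255,0,0))):
    W=press2w(pts(L),Q)
    for img,P in((im,proj(W,"wrist",T)*2),(s,proj(W,"side")*4)):
        print(L,P[:4].round().tolist())
        cv2.polylines(img,[P[:4].round().astype(int)],True,c,1)
B=press2w([[-.075,.1655,.02],[-.075,-.1345,.02],[.075,-.1345,.02]],Q)
cv2.polylines(im,[(proj(B,"wrist",T)*2).round().astype(int)],False,(255,255,0),1);cv2.polylines(s,[(proj(B,"side")*4).round().astype(int)],False,(255,255,0),1)
cv2.imwrite("pics/ov.png",np.hstack([im[260:760,420:820],s[580:1080,1240:1640]]))
```

```text
0.8 [[571.0, 513.0], [677.0, 514.0], [668.0, 650.0], [589.0, 650.0]]
0.8 [[1509.0, 705.0], [1504.0, 728.0], [1420.0, 751.0], [1426.0, 728.0]]
0.9 [[575.0, 474.0], [676.0, 475.0], [668.0, 635.0], [590.0, 635.0]]
0.9 [[1517.0, 716.0], [1512.0, 739.0], [1423.0, 755.0], [1429.0, 733.0]]
1.0 [[578.0, 442.0], [674.0, 442.0], [668.0, 621.0], [591.0, 621.0]]
1.0 [[1523.0, 728.0], [1517.0, 751.0], [1426.0, 760.0], [1432.0, 737.0]]
```

View pics/ov.png

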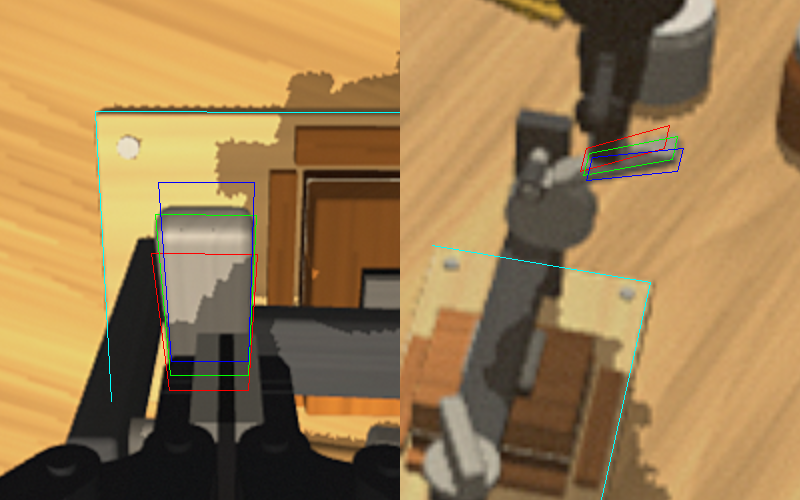

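Overlay: the handle lies on the green 0.9 outline in both views, so the geometry is right. All samples give contact at about 0.70, so about 0.2 rad more is needed.

>>> {"api": "send_rows", "payload": {"motion": "1 -2.5 0 -4 0; 1 -4.5 0 -7 0; 1 -4.5 4 -8.3 0; -1 -4.5 9 -8.3 0; -1 -4.5 14 -8.3 0"}}

```text
clock: 20.1
eef_pos: [0.5094, -0.0011, 0.2673]
tool_rot: [-0.168, 0.986, -0.0, -0.001]
ft_force: [0.5, 0.4, -0.7]
grip_width: 0.0285
grasp_force: 0.0
```

>>> {"api": "send_rows", "payload": {"motion": "-1 0 5.6 0 0.14; -1 0 5.6 0 0.28; -1 0 5.6 0 0.42; -1 0 5.6 0 0.56; -1 0 5.6 0 0.7"}}

```text
clock: 20.6
eef_pos: [0.4906, 0.051, 0.267]
tool_rot: [0.181, 0.983, -0.001, -0.001]
ft_force: [0.1, 0.1, 0.2]
grip_width: 0.0851
grasp_force: 0.0
```

>>> {"api": "send_rows", "payload": {"motion": "-1 0 0 0 0.14; -1 0 0 0 0.28; -1 0 0 0 0.4; -1 0 0 0 0.4; -1 0 0 0 0.4"}}

```text
clock: 21.1
eef_pos: [0.491, 0.0507, 0.2673]
tool_rot: [0.37, 0.929, -0.0, -0.001]
ft_force: [0.1, 0.1, -0.7]
grip_width: 0.0853
grasp_force: 0.0
```

Run:
```python
from h import *
o=bot.get_obs();T=T_of(o);print(o["clock"],w2p(o["eef_pos"]),np.arctan2(T[1,0],T[0,0])%6.2832-np.pi-Q[2],o["grip_width"])
n=press2w([[0,.1195,.1275]],Q)[0];print((n-T[:3,3])@T[:3,:3]*100)
```

```text
21.1 [-0.00102276  0.12036642  0.26725444] -1.094599316124355 0.08531539532471757
[-0.13584153  0.07063355 13.97524844]
```

>>> {"api": "send_rows", "payload": {"motion": "-1 0 0 5 0; -1 0 0 10 0; -1 0 0 14 0; -1 0 0 14 0; 1 0 0 14 0"}}

```text
clock: 21.6
eef_pos: [0.4912, 0.0509, 0.1281]
tool_rot: [0.37, 0.929, -0.0, -0.001]
ft_force: [-0.3, 0.1, 0.5]
grip_width: 0.073
grasp_force: 0.0
```

>>> {"api": "send_rows", "payload": {"motion": "1 0 0 0 0; 1 0 0 0 0; 1 0 0 0 0; 1 0 0 0 0; 1 0 0 0 0"}}

```text
clock: 22.1
eef_pos: [0.4918, 0.0505, 0.1293]
tool_rot: [0.371, 0.929, -0.0, 0.001]
ft_force: [-2.0, -2.1, 6.3]
grip_width: 0.0126
grasp_force: 59.9
```

>>> {"api": "send_rows", "payload": {"motion": "1 0 0 0.03 0.11; 1 0 0 0.07 0.21; 1 0 0 0.07 0.21; 1 0 0 0.07 0.21"}}

```text
clock: 22.5
eef_pos: [0.4919, 0.0505, 0.1287]
tool_rot: [0.467, 0.884, 0.0, 0.001]
ft_force: [-2.3, -2.2, 6.1]
grip_width: 0.0128
grasp_force: 60.0
```

Run:
```python
from h import *
o=bot.get_obs();T=T_of(o);print(o["clock"],w2p(o["eef_pos"]),np.arctan2(T[1,0],T[0,0])%6.2832-np.pi-Q[2],o["grip_width"],o["ft_torque"])
```

```text
22.5 [-0.00029491  0.119854    0.12868037] -1.308020467938262 0.012813975494719795 [-0.27544651  0.45765044 -0.29605762]
```

>>> {"api": "send_rows", "payload": {"motion": "-1 0 0 0 0; -1 0 0 0 0; -1 0 0 0 0; -1 0 0 -4 0; -1 0 0 -8 0"}}

```text
clock: 23.0
eef_pos: [0.4901, 0.0509, 0.2066]
tool_rot: [0.466, 0.885, -0.001, -0.002]
ft_force: [1.3, -0.2, 1.1]
grip_width: 0.0834
grasp_force: 0.0
```

>>> {"api": "send_rows", "payload": {"motion": "1 0 0 -3 -0.14; 1 0 0 -6.2 -0.28; 1 0 0 -6.2 -0.42; 1 0 0 -6.2 -0.56; 1 0 0 -6.2 -0.7"}}

```text
clock: 23.5
eef_pos: [0.4916, 0.051, 0.2694]
tool_rot: [0.132, 0.991, 0.0, 0.0]
ft_force: [-0.2, 0.4, -0.8]
grip_width: 0.012
grasp_force: 0.0
```

>>> {"api": "send_rows", "payload": {"motion": "1 0 0 0 -0.14; 1 0 0 0 -0.28; 1 0 0 0 -0.42; 1 0 0 0 -0.56; 1 0 0 0 -0.61"}}

```text
clock: 24.0
eef_pos: [0.4914, 0.051, 0.2689]
tool_rot: [-0.171, 0.985, 0.0, -0.0]
ft_force: [-0.1, 0.2, -0.1]
grip_width: 0.0001
grasp_force: 0.0
```

>>> {"api": "send_rows", "payload": {"motion": "1 -1 -5 0 0; 1 -1 -10 0 0; 1 -1 -15 0 0; 1 -1 -19.6 0 0; 1 -1 -19.6 0 0"}}

```text
clock: 24.5
eef_pos: [0.5673, -0.1358, 0.2676]
tool_rot: [-0.166, 0.986, -0.001, -0.001]
ft_force: [0.3, 0.6, 0.2]
grip_width: -0.0003
grasp_force: 0.0
```

>>> {"api": "send_rows", "payload": {"motion": "1 0 0 0 0; 1 0 0 0 0"}}

```text
clock: 24.7
eef_pos: [0.5659, -0.1298, 0.2689]
tool_rot: [-0.17, 0.986, 0.0, -0.0]
ft_force: [0.3, 0.7, 0.1]
grip_width: 0.0
grasp_force: 0.0
```

Run:
```python
from h import *
o=bot.get_obs();T=T_of(o);print(o["clock"],w2p(o["eef_pos"])*100,np.arctan2(T[1,0],T[0,0])%6.2832-np.pi-Q[2])
```

```text
24.7 [ 0.99588763 -7.4755112  26.89253611] 0.003635744700229704
```

>>> {"api": "send_rows", "payload": {"motion": "1 0 -0.3 4 0; 1 0 -0.3 5.3 0; 1 2 -0.3 5.4 0; 1 3.3 -0.3 5.9 0; 1 3.8 -0.3 6.5 0"}}

```text
clock: 25.2
eef_pos: [0.5305, -0.1446, 0.2046]
tool_rot: [-0.17, 0.985, -0.0, 0.0]
ft_force: [0.1, -0.2, 0.4]
grip_width: -0.0
grasp_force: 0.0
```

>>> {"api": "send_rows", "payload": {"motion": "1 0 0 0 0; 1 0.26 0 0.2 0; 1 0.51 0 0.41 0; 1 0.51 0 0.41 0"}}

```text
clock: 25.6
eef_pos: [0.5266, -0.1475, 0.1999]
tool_rot: [-0.169, 0.986, 0.0, -0.0]
ft_force: [-0.4, 0.3, -0.6]
grip_width: 0.0003
grasp_force: 0.0
```

>>> {"api": "send_rows", "payload": {"motion": "1 0.23 0 0.23 0; 1 0.23 0 0.23 0; 1 0.23 0 0.23 0"}}

```text
clock: 25.9
eef_pos: [0.5245, -0.1485, 0.1978]
tool_rot: [-0.169, 0.986, 0.0, -0.0]
ft_force: [-0.2, -0.7, -0.0]
grip_width: 0.0003
grasp_force: 0.0
```

>>> {"api": "send_rows", "payload": {"motion": "1 0.22 0 0.24 0; 1 0.22 0 0.24 0; 1 0.22 0 0.24 0"}}

```text
clock: 26.2
eef_pos: [0.5227, -0.1493, 0.1957]
tool_rot: [-0.169, 0.986, -0.0, 0.0]
ft_force: [1.3, 0.4, 1.9]
grip_width: -0.0003
grasp_force: 0.9
```

>>> {"api": "send_rows", "payload": {"motion": "1 0.21 0 0.25 0; 1 0.21 0 0.25 0; 1 0.21 0 0.25 0"}}

```text
clock: 26.5
eef_pos: [0.5208, -0.1499, 0.1934]
tool_rot: [-0.169, 0.986, -0.0, 0.001]
ft_force: [1.9, -0.5, 4.5]
grip_width: -0.0002
grasp_force: 2.2
```

>>> {"api": "send_rows", "payload": {"motion": "1 0.2 0 0.26 0; 1 0.2 0 0.26 0; 1 0.2 0 0.26 0"}}

```text
clock: 26.8
eef_pos: [0.5189, -0.1506, 0.191]
tool_rot: [-0.169, 0.986, -0.0, 0.001]
ft_force: [0.8, 0.4, 5.8]
grip_width: 0.0001
grasp_force: 2.7
```

>>> {"api": "send_rows", "payload": {"motion": "1 0 0 0 0"}}

```text
clock: 26.9
eef_pos: [0.5189, -0.1506, 0.191]
tool_rot: [-0.169, 0.986, -0.0, 0.001]
ft_force: [-0.3, 0.9, 6.7]
grip_width: 0.0
grasp_force: 2.7
```

>>> {"api": "send_rows", "payload": {"motion": "1 0.18 0 0.26 0; 1 0.18 0 0.26 0; 1 0.18 0 0.26 0"}}

```text
clock: 27.2
eef_pos: [0.5173, -0.1512, 0.1887]
tool_rot: [-0.169, 0.986, -0.0, 0.001]
ft_force: [-0.3, 0.8, 7.5]
grip_width: -0.0004
grasp_force: 3.3
```

>>> {"api": "send_rows", "payload": {"motion": "1 0 0 0 0"}}

```text
clock: 27.3
eef_pos: [0.5173, -0.1512, 0.1887]
tool_rot: [-0.169, 0.986, -0.0, 0.001]
ft_force: [0.2, 1.3, 6.9]
grip_width: -0.0
grasp_force: 3.3
```

Run:
```python
from h import *
fs=[];
for i in range(6):
    im=vision.camera("side"); o=bot.get_obs(); fs.append(o["ft_force"])
p=w2p(o["eef_pos"]);f=np.mean(fs,0);c,s=np.cos(Q[2]),np.sin(Q[2]);fx=c*f[0]+s*f[1]
tau=(.011-p[0])*f[2]+(p[2]-.152)*fx; print(p*100,f,tau)
L=least_squares(lambda L:(E_of(L[0])-p[[0,2]]),[.85]).x[0];a=1.35-L
ca=np.cos(a)-(tau-.06)/(7.2*np.sin(a));print(L,"Lc",1.35-np.arccos(ca),"dn",(ca-np.cos(.68))*15/1.4)
```

```text
[-4.30316772 -7.89373816 18.87475675] [0.28086759 0.65917939 7.30882457] 0.41266217294842095
0.829519069143444 Lc 0.6566136002283616 dn -0.09092883437665591
```

Resistance begins at 0.66, within the band. Closing the lever.

>>> {"api": "send_rows", "payload": {"motion": "1 0.18 0 0.28 0; 1 0.33 0 0.57 0; 1 0.47 0 0.86 0; 1 0.6 0 1.16 0; 1 0.71 0 1.47 0"}}

```text
clock: 28.1
eef_pos: [0.51, -0.1538, 0.1744]
tool_rot: [-0.169, 0.986, -0.001, 0.0]
ft_force: [-2.0, 0.2, 10.2]
grip_width: 0.0003
grasp_force: 4.2
```

>>> {"api": "send_rows", "payload": {"motion": "1 0.1 0 0.31 0; 1 0.18 0 0.62 0; 1 0.25 0 0.95 0; 1 0.3 0 1.27 0; 1 0.33 0 1.6 0"}}

```text
clock: 28.6
eef_pos: [0.5064, -0.1546, 0.1561]
tool_rot: [-0.169, 0.986, 0.0, -0.001]
ft_force: [0.1, -0.0, 0.0]
grip_width: -0.0
grasp_force: 0.0
```

>>> {"api": "send_rows", "payload": {"motion": "1 0 0 0.3 0; 1 0 0 0.3 0; 1 0 0 0.3 0"}}

```text
clock: 28.9
eef_pos: [0.5065, -0.1546, 0.1553]
tool_rot: [-0.169, 0.986, -0.0, -0.0]
ft_force: [-5.0, -0.1, 11.5]
grip_width: -0.0002
grasp_force: 5.8
```

Run:
```python
from h import *
o=bot.get_obs();print(o["clock"],w2p(o["eef_pos"])*100,o["ft_force"])
```

```text
28.9 [-5.42999327 -7.85359979 15.52702908] [-4.9593354  -0.09578538 11.47304882]
```

>>> {"api": "send_rows", "payload": {"motion": "1 0 0 -5 0; 1 0 0 -10 0; 1 -5 0 -13 0; 1 -10 0 -13 0; 1 -14 0 -13 0"}}

```text
clock: 29.4
eef_pos: [0.6411, -0.1075, 0.2859]
tool_rot: [-0.169, 0.986, -0.001, 0.002]
ft_force: [0.3, -0.9, 0.0]
grip_width: 0.0
grasp_force: 0.0
```

Run:
```python
from h import *; import cv2
a=vision.camera("top")[120:370,230:530,::-1];b=vision.camera("side")[140:340,230:480,::-1]
cv2.imwrite("pics/end.png",np.hstack([cv2.resize(a,(420,350)),cv2.resize(b,(380,350))]))
print(bot.get_obs()["clock"],bot.get_obs()["eef_pos"])
```

```text
29.5 [ 0.64342361 -0.10520748  0.27786454]
```

View pics/end.png

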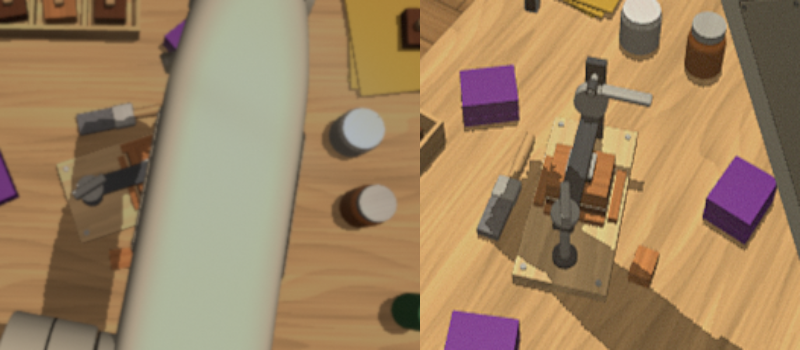

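The side view shows the handle level at (630,98) and staying shut. The block is in its seat, the bystanders haven't moved, and the arm is clear.

```bash
python3 -c "
from workcell import workorder
print(workorder.job_done())"
```

```text
the job is handed in; nothing more can be done
None
```

I turned the wing nut to about 1.31 rad, where I measured lever resistance starting at about 0.66, then pressed the cam lever to its stop; it stayed closed with the block seated and nothing else disturbed, and I handed the job in at about 29.5 s.

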